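# Put the seasonings away in their holders

## Robot

A 6-joint arm with a two-finger parallel gripper is mounted at the origin on a cart in front of the work surface, level with it; the furniture and walls round the work are solid. World frame = base frame: x ahead of the robot, y to its left, z up, the work surface at z = 0. Lengths are in m, angles in rad, forces in N, time in s.
With the tool pointing down it reaches from about 0.325 to 1 m from the base axis. Payload 5.1 kg.
Tool frame: the origin (TCP) lies midway between the tips of the shut fingers; the grasp point (between the pads) lies 19 mm behind it; z points along the fingers, y is the line along which they close (so a half turn about z gives the same grasp; the last joint's range is limited). The gripper opens to 85 mm and grips with 20 to 120 N. Pads are 22 mm wide; open, the fingers measure 114 mm over their backs; the gripper's body (76 mm by 85 mm) begins 54 mm behind the grasp point. The pads swing forward as they close: fully open they stand 13 mm farther back than shut.
Start: joints at [1.099, 0.124, 1.65, -0, 1.367, -0.083], TCP at [0.246, 0.601, 0.231] pointing down, gripper open.
Joint ranges: [-2.61, 2.61], [-1.02, 2.33], [0.03, 2.71], [-1.35, 4.49], [0.32, 2.68], [-2.91, 2.91]. Speed limits (rad/s): [2.57, 2.57, 3.14, 3.14, 3.14, 3.14].

## Interface

Orientations are given as a rotation vector (axis times angle).
In Python, from rig import ctrl gives the robot as it stands. The module is installed in compiled form; this text tells all that it offers.
- The arm moves only by the tool apply_moves, never from a script. Its argument "steps" is a list of rows, each a list of 7 numbers: the opening, from -1 (shut) to 1 (fully open), then the shift along the world's x, y, z normalised to -1 to 1, where 1 is 2.5 cm, then the turn, a rotation vector about the world's x, y, z normalised to -1 to 1, where 1 is pi rad. In form: [[claw, dx, dy, dz, rx, ry, rz], ...]. A call has 1 to 20 rows; each row shifts and turns the commanded pose from where the row before left it; what a row does not reach is not made up. A row lasts 1/10 s, in which the tool goes at most 50 mm and 8.59 degrees, less where a joint would pass 70% of its speed; a pose out of reach is approached as far as the arm can. A call with a number of a shift or a turn outside -1 to 1 is refused whole. A call with a gripper value outside its range is refused whole. The fingers move at their own pace and stop on an object; "newtons" is the grip in N (left out, the last holds). Time passes only in rows, so rows that do not move let the fingers close. It gives the time, the measured TCP pose, the force, the opening and the grip force at its end, in the units of the state.
- ctrl.sense(): the state, without advancing time (a new reading comes with each control period).
- ctrl.snapshot(name): name is "side" or "top" or "wrist"; returns a dict with "img" (400x640x3 uint8, red, green, blue), "K" (3x3 intrinsics, pixels), "world_to_cam" (4x4, takes a point from world to camera coordinates). Camera axes: x right, y down, z forward; pixel columns grow to the right and rows downward; lengths in m; the calibration is good to about 2 mm. A picture is of the moment at which its call begins. There is no depth.
- ctrl.job_done(): hands the job in; it is judged then, once.
The state is a dict: "clock": time; "q": joint angles; "joint_velocities": joint speeds; "effort": joint torques, N m; "eef_pos": TCP position; "ee_rot": TCP orientation; "ft_force": force on the tool from outside, world axes, zero at the start; "ft_torque": the same for the moment, N m; "grip_width": finger opening in m; "grip_force": force on a finger pad.
Only numpy, scipy, OpenCV 4.12 (cv2) and the standard library are available. Lean on these libraries where they do the work, as an engineer would, in place of code of your own. Each camera call takes 0.05 s, during which the arm holds its last target. There are 200 camera calls.

## Task

Put the four seasonings away: stand the small jar with the red cap inside the round holder with the red rim, the small jar with the dark cap inside the one with the green rim, and the brown dropper bottle inside the one with the orange rim, and lay the squeeze tube flat in the oblong wooden tray. All must rest on the floors of their holders, the jars and the bottle upright. Leave the spray can and the lemon where they are.

Things in the scene. Friction and masses are not known exactly. Their poses are not given: they have to be found in the camera images.
- jar_red_cap: Small clear spice jar with a red cap, standing upright on the mat, round, 45 mm across (body 43 mm, cap 45 mm from 85 mm up), 106 mm tall, about 0.11 kg. Origin: centre of the underside, z up.
- jar_dark_cap: Small clear spice jar with a dark cap (green on top) and a green and yellow label, standing upright on the mat, round, 44 mm across (body 43 mm, cap 44 mm from 85 mm up), 105 mm tall, about 0.11 kg. Origin: centre of the underside, z up.
- dropper_bottle: Small brown dropper bottle with a black rubber bulb on top, standing upright on the mat, 102 mm tall, about 0.07 kg: round body 33 mm across up to 70 mm, collar 24 mm across up to 77 mm, then the bulb 13 mm across. Origin: centre of the underside, z up.
- squeeze_tube: Black squeeze tube with a white end, lying flat on a pale fixed mat (3 mm thick, on which all the loose things start), 136 mm long (along its y), 37 mm wide (along its x), 24 mm high, about 0.04 kg. Origin: centre of the underside, z up.
- holder_red: Holder for the red-capped jar. Fixed. Round wooden disc 84 mm across and 6 mm thick; on it stands a rim of red plastic, 76 mm outside, 68 mm inside, its top 16 mm above the worktop. Origin: centre of the underside; the inner floor is 6 mm above it, z up.
- holder_green: Holder for the dark-capped jar. Fixed. Round wooden disc 84 mm across and 6 mm thick; on it stands a rim of green plastic, 76 mm outside, 68 mm inside, its top 16 mm above the worktop. Origin: centre of the underside; the inner floor is 6 mm above it, z up.
- holder_orange: Holder for the dropper bottle. Fixed. Round wooden disc 84 mm across and 6 mm thick; on it stands a rim of orange plastic, 76 mm outside, 68 mm inside, its top 16 mm above the worktop. Origin: centre of the underside; the inner floor is 6 mm above it, z up.
- oblong_tray: Open oblong wooden tray for the squeeze tube. Fixed. 164 mm long (along its y), 64 mm wide (along its x), 16 mm high, walls and floor 5 mm thick (inside 154 x 54 mm). Origin: centre of the underside, z up. The tube lies along it, either way round. Like the round holders it stands on the dark worktop (z = 0) behind the mat.
- spray_can: Bystander: white spray can with a red cap, loose, upright, 53 mm across, 184 mm tall. Origin: centre of the underside.
- lemon: Bystander: yellow lemon, loose, 67 x 54 x 54 mm. Origin: its underside at the start.
Not all that is in view belongs to the job. What is shaped like the dropper_bottle but purple is not meant.

How it is judged:
At the end, for the whole second after the job is handed in: Jars and dropper upright (0.1 rad) on the floors of their own holders, inside the rims (within 16 mm of the centre, dropper 20 mm; under 12 mm up); tube flat on the tray floor (within 14 mm across, 20 mm along, 0.25 rad, under 11 mm up); all released and at rest (horizontal distance between jar_red_cap and holder_red below 0.016 m and z of jar_red_cap in the frame of holder_red below 0.012 m and angle between each of jar_red_cap, jar_dark_cap, dropper_bottle's own z axis and vertical below 0.1 rad and linear speed of each of jar_red_cap, jar_dark_cap, dropper_bottle, squeeze_tube below 0.02 m/s and horizontal distance between jar_dark_cap and holder_green below 0.016 m and z of jar_dark_cap in the frame of holder_green below 0.012 m and horizontal distance between dropper_bottle and holder_orange below 0.02 m and z of dropper_bottle in the frame of holder_orange below 0.012 m and x of squeeze_tube in the frame of oblong_tray between -0.014 and 0.014 m and y of squeeze_tube in the frame of oblong_tray between -0.02 and 0.02 m and z of squeeze_tube in the frame of oblong_tray below 0.011 m and angle between the y axis of squeeze_tube and the y axis of oblong_tray, either way round below 0.25 rad and angle between squeeze_tube's own z axis and vertical below 0.15 rad); the robot touches nothing.
It fails at once if the spray can is moved by more than 30 mm or tipped (distance of spray_can from where it was at the start of the episode above 0.03 m or angle between spray_can's own z axis and vertical above 0.5 rad).
It fails at once if the lemon is moved by more than 30 mm (distance of lemon from where it was at the start of the episode above 0.03 m).
It also fails if it takes over 125 s, if anything falls off the work surface, if the arm or the gripper's body presses on something with over 40 N, if the wrist force passes 120 N, or if a joint passes its speed limit or range.

## Working session

There is one attempt and no reset: what is moved stays moved. The work goes in short steps, Python scripts to look and compute and a tool call to move; the robot and the scene stay as the last step left them, time stands still between calls to the robot, and variables do not carry over. Pictures are saved under pics/ and viewed, at most 14 in all, crops included, and the job is handed in when it is done.

Besides the shell and the picture viewer there is one more tool, called after "Call:" by a JSON object that holds its "name" and its "arguments", one argument or row to a line. apply_moves: Moves the arm, as the interface text tells. Its arguments: {"type":"object","properties":{"steps":{"type":"array","items":{"type":"array","items":{"type":"number"}}},"newtons":{"type":"number"}},"required":["steps"]}

```bash
mkdir -p pics
python3 - <<'E'
from rig import ctrl
import cv2,pickle
d={}
for n in("top","side"):
    s=ctrl.snapshot(n);d[n]=s;cv2.imwrite(f"pics/{n}0.png",s["img"][:,:,::-1]);print(n,s["K"].tolist(),s["world_to_cam"].round(3).tolist())
pickle.dump(d,open("s0.pkl","wb"))
print(ctrl.sense())
E
```

```text
top [[428.97870163392207, 0.0, 314.93149263159575], [0.0, 428.97870163392207, 199.1028283101619], [0.0, 0.0, 1.0]] [[-0.003, -1.0, -0.0, 0.02], [-0.989, 0.003, -0.145, 0.544], [0.145, 0.0, -0.989, 1.1], [0.0, 0.0, 0.0, 1.0]]
side [[448.5325666172926, 0.0, 329.44116034805955], [0.0, 448.5325666172926, 200.6905128394196], [0.0, 0.0, 1.0]] [[0.872, -0.49, 0.019, -0.481], [-0.229, -0.441, -0.868, 0.145], [0.434, 0.752, -0.496, 0.978], [0.0, 0.0, 0.0, 1.0]]
{'clock': 0.1, 'q': array([ 1.09938307e+00,  1.24417515e-01,  1.65151466e+00,  2.84879839e-05,
        1.36749966e+00, -8.25548722e-02]), 'joint_velocities': array([-0.00064631, -0.00260448, -0.00296317,  0.00021136,  0.00229285,
        0.00109542]), 'effort': array([ 6.57819019e-04, -4.24932110e+01, -3.66653216e+01, -8.48477384e-05,
        3.93557901e-03, -2.91835761e-05]), 'eef_pos': array([0.24618223, 0.60099232, 0.23020389]), 'ee_rot': array([-6.06882480e-01, -3.08187639e+00,  2.76640241e-03]), 'ft_force': array([-1.09466316, -0.352401  ,  0.1222988 ]), 'ft_torque': array([-0.02353369, -0.01772317,  0.01150486]), 'grip_force': 0.0, 'grip_width': 0.08541195200113928}
```

View pics/top0.png

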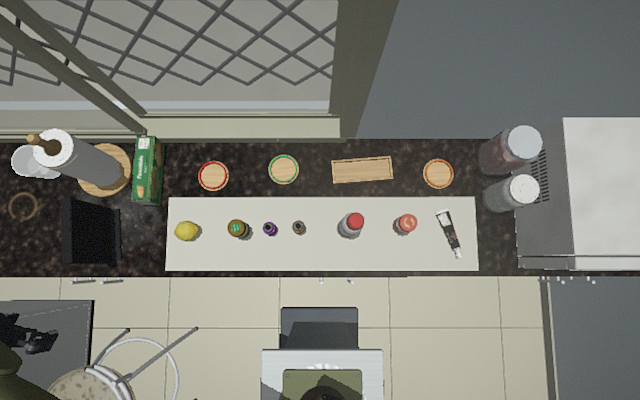

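View pics/side0.png

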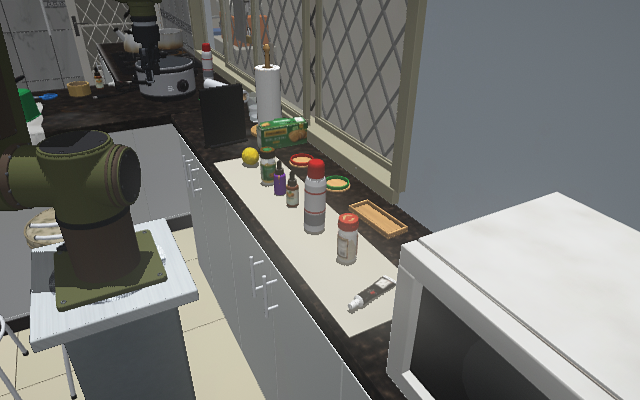

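The top view shows, left to right: lemon (187,231), dark-capped jar (238,228), purple decoy (269,228), dropper (298,227), spray can (352,224), red-capped jar (406,223) and tube (450,233). The holders are red (213,175), green (284,168), tray (362,170) and orange (438,173). I'll enlarge it for finer pixels.

```bash
python3 - <<'E'
import cv2,pickle,numpy as np
d=pickle.load(open("s0.pkl","rb"));im=d["top"]["img"][:,:,::-1]
a=cv2.resize(im[145:265,170:330],None,fx=5,fy=5,interpolation=cv2.INTER_CUBIC);cv2.imwrite("pics/tA.png",a)
a=cv2.resize(im[145:265,325:485],None,fx=5,fy=5,interpolation=cv2.INTER_CUBIC);cv2.imwrite("pics/tB.png",a)
E
cat > h.py <<'E'
import numpy as np
def ray(s,u,v,z):
    T=np.array(s["world_to_cam"]);R=T[:3,:3];c=-R.T@T[:3,3]
    d=R.T@np.linalg.inv(s["K"])@[u,v,1.];return c+d*(z-c[2])/d[2]
def proj(s,p):
    T=np.array(s["world_to_cam"]);q=s["K"]@(T[:3,:3]@p+T[:3,3]);return q[:2]/q[2]
E
```

```text
(no output)
```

View pics/tA.png

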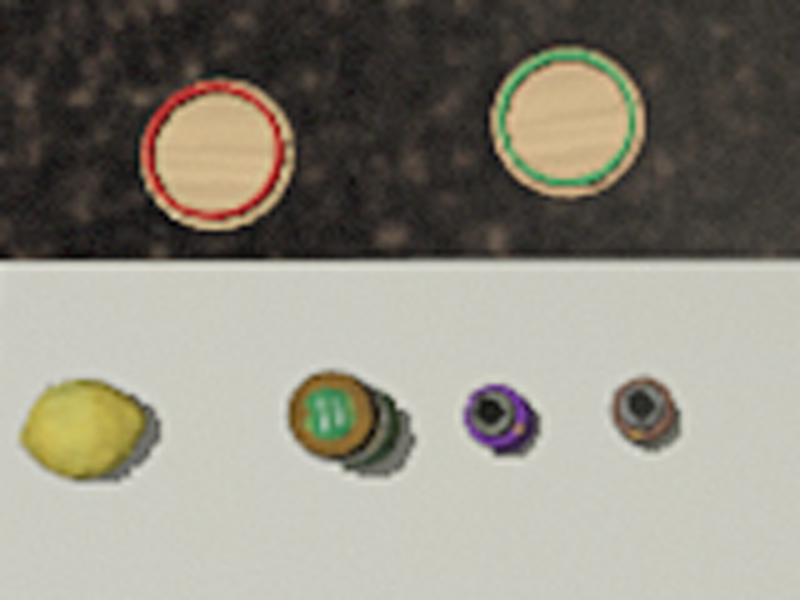

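View pics/tB.png

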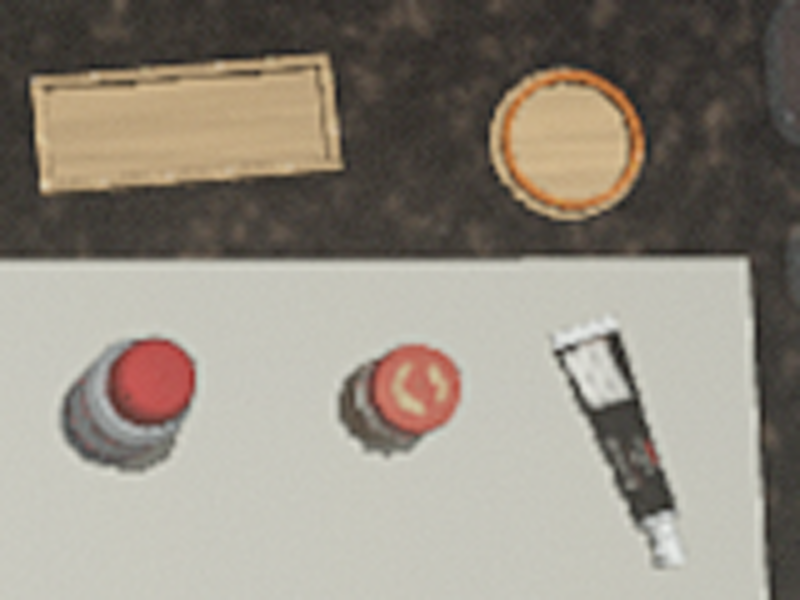

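Crop A shows: red disc (217,154), green disc (568,122), dark cap (333,416), dropper bulb (641,403). Crop B shows: tray corners (31,77), (329,54), (343,170), (42,193), orange disc (567,144), red cap (416,389), and the tube from (586,332) to (668,560).

Run:
```python
from h import *
import pickle
d=pickle.load(open("s0.pkl","rb"));t=d["top"];s=d["side"]
def P(o,a,b,z):return ray(t,o+(a+.5)/5-.5,145+(b+.5)/5-.5,z)
pts=dict(hred=(170,217,154,.006),hgreen=(170,568,122,.006),horange=(325,567,144,.006),dark=(170,333,416,.108),drop=(170,641,403,.103),dropcollar=(170,643,407,.08),purple=(170,491,410,.103),red=(325,416,389,.109),can=(325,152,381,.187),lemon=(170,84,429,.03),
 t1=(325,31,77,.016),t2=(325,329,54,.016),t3=(325,343,170,.016),t4=(325,42,193,.016),u1=(325,586,332,.014),u2=(325,668,560,.014),matedge=(170,400,260,.003),matR=(325,757,400,.003))
for k,v in pts.items():
    p=P(*v);print(k,p.round(4),"side",proj(s,p).round(1), "r",np.hypot(*p[:2]).round(3), 'base side',proj(s,np.r_[p[:2],.003]).round(0))
```

```text
hred [0.6158 0.2999 0.006 ] side [301.6 160.1] r 0.685 base side [302. 161.]
hgreen [0.6333 0.1065 0.006 ] side [335.8 183.3] r 0.642 base side [336. 184.]
horange [ 0.6197 -0.3208  0.006 ] side [426.2 263.2] r 0.698 base side [426. 264.]
dark [0.4629 0.2137 0.108 ] side [266.6 148.9] r 0.51 base side [268. 181.]
drop [0.4693 0.0617 0.103 ] side [291.2 170.8] r 0.473 base side [292. 204.]
dropcollar [0.4692 0.0616 0.08  ] side [291.4 178.6] r 0.473 base side [292. 204.]
purple [0.466  0.1362 0.103 ] side [278.6 160.4] r 0.486 base side [280. 192.]
red [ 0.475  -0.2105  0.109 ] side [347.1 216.8] r 0.52 base side [345. 256.]
can [ 0.472  -0.0727  0.187 ] side [316.2 160.5] r 0.478 base side [316. 227.]
lemon [0.4625 0.3599 0.03  ] side [250.1 155.3] r 0.586 base side [251. 163.]
t1 [ 0.656  -0.0249  0.016 ] side [366.9 198. ] r 0.656 base side [367. 202.]
t2 [ 0.6685 -0.1891  0.016 ] side [407.5 225.5] r 0.695 base side [407. 230.]
t3 [ 0.6035 -0.1949  0.016 ] side [387.6 233.5] r 0.634 base side [387. 238.]
t4 [ 0.5912 -0.0304  0.016 ] side [347.8 204.3] r 0.592 base side [348. 208.]
u1 [ 0.5144 -0.3242  0.014 ] side [389.  275.5] r 0.608 base side [389. 280.]
u2 [ 0.392  -0.3623  0.014 ] side [349.2 305.6] r 0.534 base side [349. 310.]
matedge [0.5568 0.1983 0.003 ] side [299.  177.1] r 0.591 base side [299. 177.]
matR [ 0.4782 -0.4187  0.003 ] side [402.1 313.1] r 0.636 base side [402. 313.]
```

Run:
```python
import cv2,pickle,numpy as np
d=pickle.load(open("s0.pkl","rb"));im=d["side"]["img"][:,:,::-1]
a=cv2.resize(im[140:320,235:415],None,fx=3.3,fy=3.3,interpolation=cv2.INTER_CUBIC);cv2.imwrite("pics/sA.png",a)
```

```text
(no output)
```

View pics/sA.png

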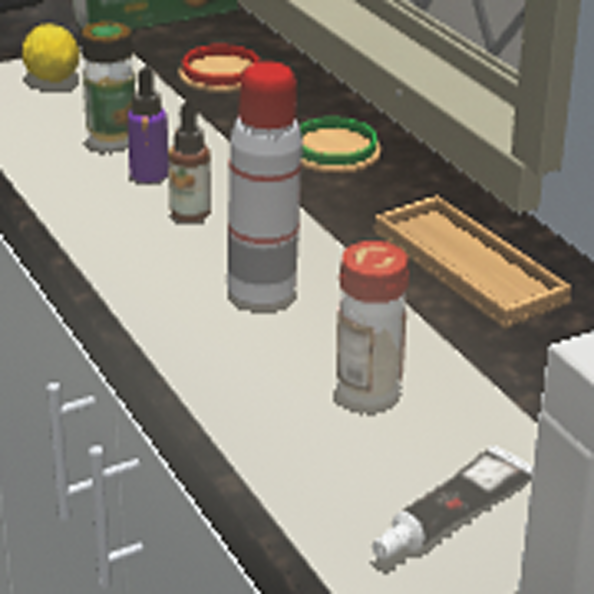

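Heights and sizes agree: the tray measures 164.7 mm long and its side-view reprojections match within 1–2 px. The dark jar comes first, gripped along x. I'll fly over it and turn the closing line to 0°.

Call:
{"name": "apply_moves", "arguments": {
  "steps": [
    [1,0.54,-0.97,0,0,0,-0.0235],
    [1,0.54,-0.97,0,0,0,-0.0235],
    [1,0.54,-0.97,0,0,0,-0.0235],
    [1,0.54,-0.97,0,0,0,-0.0235],
    [1,0.54,-0.97,0,0,0,-0.0235],
    [1,0.54,-0.97,0,0,0,-0.0235],
    [1,0.54,-0.97,0,0,0,-0.0235],
    [1,0.54,-0.97,0,0,0,-0.0235],
    [1,0.54,-0.97,0,0,0,-0.0235],
    [1,0.54,-0.97,0,0,0,-0.0235],
    [1,0.54,-0.97,0,0,0,-0.0235],
    [1,0.54,-0.97,0,0,0,-0.0235],
    [1,0.54,-0.97,0,0,0,-0.0235],
    [1,0.54,-0.97,0,0,0,-0.0235],
    [1,0.54,-0.97,0,0,0,-0.0235],
    [1,0.54,-0.97,0,0,0,-0.0235],
    [1,0,0,0,0,0,0],
    [1,0,0,0,0,0,0]
  ],
  "newtons": 40
}}

```text
clock: 1.9
eef_pos: [0.4622, 0.2132, 0.2309]
ee_rot: [-2.221, -2.221, 0.001]
ft_force: [0.1, -0.4, -0.5]
grip_width: 0.0855
grip_force: 0.0
```

```bash
cat >> h.py <<'E'
from scipy.spatial.transform import Rotation as Ro
def st(ctrl):
    s=ctrl.sense();R=Ro.from_rotvec(s["ee_rot"]).as_matrix()
    print(round(s["clock"],2),"pos",s["eef_pos"].round(4),"phi",np.degrees(np.arctan2(R[1,1],R[0,1])).round(1),"z",R[:,2].round(3),"w",round(s["grip_width"],4),"gf",round(s["grip_force"],1),"F",s["ft_force"].round(1));return s
def wrist(ctrl,n):
    import cv2
    s=ctrl.snapshot("wrist");cv2.imwrite(f"pics/{n}.png",s["img"][:,:,::-1]);return s
E
python3 - <<'E'
from h import *
from rig import ctrl
st(ctrl);w=wrist(ctrl,"w1")
for p in([.4629,.2137,.108],[.466,.1362,.103],[.4625,.36,.03]):print(proj(w,np.array(p)))
E
```

```text
1.9 pos [0.4622 0.2132 0.2309] phi 0.0 z [-0.001  0.    -1.   ] w 0.0855 gf 0.0 F [ 0.1 -0.4 -0.5]
[322.99408659 193.16448334]
[325.9641228  265.71911464]
[322.70996618  38.8445243 ]
```

View pics/w1.png

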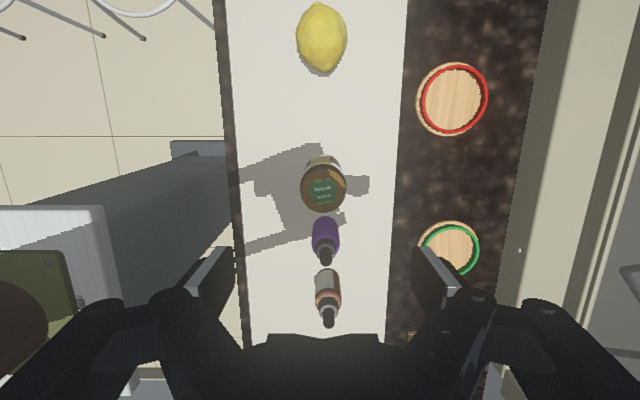

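The wrist view shows the dark cap at (322,189) against a predicted (323,193), so the measured positions hold. Next: descend, grip and lift.

Call:
{"name": "apply_moves", "arguments": {
  "steps": [
    [1,0.03,0.05,-1,0,0,0],
    [1,0,0,-1,0,0,0],
    [1,0,0,-1,0,0,0],
    [1,0,0,-1,0,0,0],
    [1,0,0,-1,0,0,0],
    [1,0,0,-1,0,0,0],
    [1,0,0,-0.9,0,0,0],
    [1,0,0,0,0,0,0],
    [-1,0,0,0,0,0,0],
    [-1,0,0,0,0,0,0],
    [-1,0,0,0,0,0,0],
    [-1,0,0,0,0,0,0],
    [-1,0,0,0,0,0,0],
    [-1,0,0,0,0,0,0],
    [-1,0,0,0,0,0,0],
    [-1,0,0,0,0,0,0]
  ]
}}

```text
clock: 3.55
eef_pos: [0.4641, 0.2153, 0.0607]
ee_rot: [2.221, 2.222, 0.004]
ft_force: [-1.7, 1.0, 5.8]
grip_width: 0.0429
grip_force: 40.1
```

Call:
{"name": "apply_moves", "arguments": {
  "steps": [
    [-1,0,0,1,0,0,0],
    [-1,0,0,1,0,0,0],
    [-1,0,0,1,0,0,0],
    [-1,0.85,-0.54,0,0,0,0],
    [-1,0.85,-0.54,0,0,0,0],
    [-1,0.85,-0.54,0,0,0,0],
    [-1,0.85,-0.54,0,0,0,0],
    [-1,0.85,-0.54,0,0,0,0],
    [-1,0.85,-0.54,0,0,0,0],
    [-1,0.85,-0.54,0,0,0,0],
    [-1,0.85,-0.54,0,0,0,0],
    [-1,0,0,0,0,0,0],
    [-1,0,0,0,0,0,0]
  ]
}}

```text
clock: 4.85
eef_pos: [0.6331, 0.1064, 0.1336]
ee_rot: [-2.221, -2.221, 0.0]
ft_force: [-0.2, 0.3, -0.9]
grip_width: 0.0432
grip_force: 40.9
```

Run:
```python
from h import *
from rig import ctrl
import cv2
st(ctrl)
t=ctrl.snapshot("top")["img"][:,:,::-1];w=ctrl.snapshot("side")["img"][:,:,::-1]
cv2.imwrite("pics/c1.png",np.hstack([cv2.resize(t[120:260,190:330],(400,400)),cv2.resize(w[100:240,250:390],(400,400))]))
```

```text
4.85 pos [0.6331 0.1064 0.1336] phi -0.0 z [-0.001  0.    -1.   ] w 0.0432 gf 40.9 F [-0.2  0.3 -0.9]
```

View pics/c1.png

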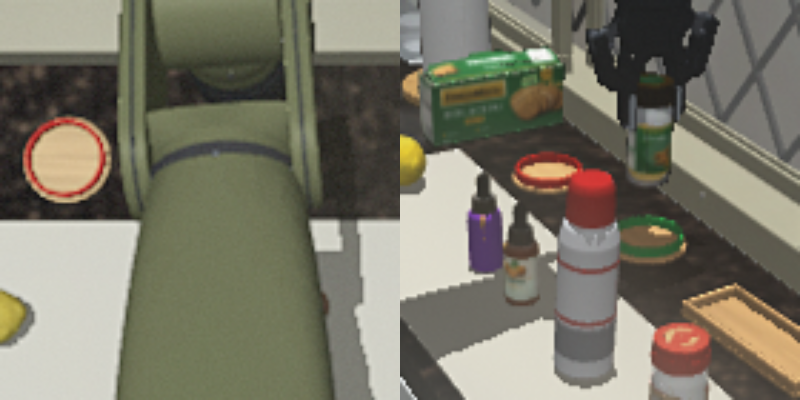

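The side view shows the jar hanging upright just over the green holder (crop 650,240). I'll lower, release and rise.

Call:
{"name": "apply_moves", "arguments": {
  "steps": [
    [-1,0,0,-0.8,0,0,0],
    [-1,0,0,-0.8,0,0,0],
    [-1,0,0,-0.6,0,0,0],
    [-1,0,0,-0.36,0,0,0],
    [-1,0,0,-0.2,0,0,0],
    [-1,0,0,0,0,0,0],
    [-1,0,0,0,0,0,0],
    [-0.3,0,0,0,0,0,0],
    [0,0,0,0,0,0,0],
    [0.4,0,0,0,0,0,0],
    [0.7,0,0,0,0,0,0],
    [1,0,0,0,0,0,0],
    [1,0,0,0,0,0,0],
    [1,0,0,0.5,0,0,0],
    [1,0,0,1,0,0,0],
    [1,0,0,1,0,0,0],
    [1,0,0,1,0,0,0],
    [1,0,0,1,0,0,0],
    [1,0,0,1,0,0,0],
    [1,0,0,1,0,0,0]
  ]
}}

```text
clock: 6.95
eef_pos: [0.6332, 0.1067, 0.2296]
ee_rot: [2.22, 2.222, 0.001]
ft_force: [-0.7, 0.4, -0.8]
grip_width: 0.0854
grip_force: 0.0
```

Call:
{"name": "apply_moves", "arguments": {
  "steps": [
    [1,-0.45,-0.9,0,0,0,0],
    [1,-0.45,-0.9,0,0,0,0],
    [1,-0.45,-0.9,0,0,0,0],
    [1,-0.45,-0.9,0,0,0,0],
    [1,-0.45,-0.9,0,0,0,0],
    [1,-0.45,-0.9,0,0,0,0],
    [1,-0.45,-0.9,0,0,0,0],
    [1,-0.45,-0.9,0,0,0,0],
    [1,-0.45,-0.9,0,0,0,0],
    [1,-0.45,-0.9,0,0,0,0],
    [1,-0.45,-0.9,0,0,0,0],
    [1,-0.45,-0.9,0,0,0,0],
    [1,-0.45,-0.9,0,0,0,0],
    [1,-0.45,-0.9,0,0,0,0],
    [1,0,0,0,0,0,0],
    [1,0,0,0,0,0,0]
  ]
}}

```text
clock: 8.55
eef_pos: [0.4757, -0.2084, 0.2282]
ee_rot: [2.221, 2.22, 0.001]
ft_force: [0.1, 0.1, -0.3]
grip_width: 0.0854
grip_force: 0.0
```

Run:
```python
from h import *
from rig import ctrl
import cv2
st(ctrl);w=wrist(ctrl,"w2")
for p in([.475,-.2105,.109],):print(proj(w,np.array(p)))
t=ctrl.snapshot("top")["img"][:,:,::-1];a=ctrl.snapshot("side")["img"][:,:,::-1]
cv2.imwrite("pics/c2.png",np.hstack([cv2.resize(t[120:260,190:330],(400,400)),cv2.resize(a[100:240,250:390],(400,400))]))
# red cap blob in wrist image
h=cv2.cvtColor(w["img"],cv2.COLOR_RGB2HSV);m=(((h[...,0]<6)|(h[...,0]>174))&(h[...,1]>120)&(h[...,2]>90)).astype(np.uint8)
n,l,s,c=cv2.connectedComponentsWithStats(m)
for i in range(1,n):
    if s[i,4]>60:print(s[i],c[i].round(1))
```

```text
8.55 pos [ 0.4757 -0.2084  0.2282] phi -0.0 z [ 0.001 -0.    -1.   ] w 0.0854 gf 0.0 F [ 0.1  0.1 -0.3]
[321.19899214 196.88774821]
[ 283    0   66   33 1632] [316.  13.]
```

View pics/c2.png

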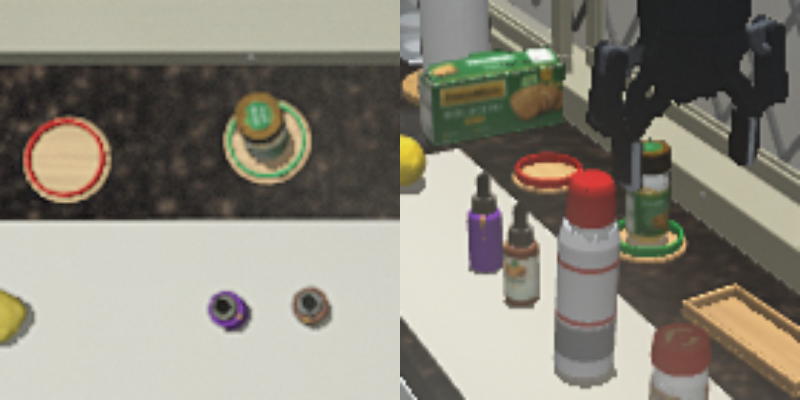

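The dark jar stands upright in the green holder (top crop 262,116). Next is the red jar.

Call:
{"name": "apply_moves", "arguments": {
  "steps": [
    [1,-0.03,-0.08,-1,0,0,0],
    [1,0,0,-1,0,0,0],
    [1,0,0,-1,0,0,0],
    [1,0,0,-1,0,0,0],
    [1,0,0,-1,0,0,0],
    [1,0,0,-1,0,0,0],
    [1,0,0,-0.8,0,0,0],
    [1,0,0,0,0,0,0],
    [-1,0,0,0,0,0,0],
    [-1,0,0,0,0,0,0],
    [-1,0,0,0,0,0,0],
    [-1,0,0,0,0,0,0],
    [-1,0,0,0,0,0,0],
    [-1,0,0,0,0,0,0],
    [-1,0,0,0,0,0,0],
    [-1,0,0,0,0,0,0]
  ]
}}

```text
clock: 10.3
eef_pos: [0.476, -0.2109, 0.0591]
ee_rot: [2.219, 2.22, 0.001]
ft_force: [-0.5, 0.7, 6.2]
grip_width: 0.043
grip_force: 40.2
```

Call:
{"name": "apply_moves", "arguments": {
  "steps": [
    [-1,0,0,1,0,0,0],
    [-1,0,0,1,0,0,0],
    [-1,0,0,1,0,0,0],
    [-1,0,0,1,0,0,0],
    [-1,0,0,1,0,0,0],
    [-1,0,0,1,0,0,0],
    [-1,0.93,0,0,0,0,0],
    [-1,0.93,0,0,0,0,0],
    [-1,0.93,0,0,0,0,0],
    [-1,0.93,0,0,0,0,0],
    [-1,0.93,0,0,0,0,0],
    [-1,0.93,0,0,0,0,0],
    [-1,0,0.97,0,0,0,0],
    [-1,0,0.97,0,0,0,0],
    [-1,0,0.97,0,0,0,0],
    [-1,0,0.97,0,0,0,0],
    [-1,0,0.97,0,0,0,0],
    [-1,0,0.97,0,0,0,0],
    [-1,0,0.97,0,0,0,0],
    [-1,0,0.97,0,0,0,0]
  ]
}}

```text
clock: 12.3
eef_pos: [0.614, -0.0154, 0.2069]
ee_rot: [-2.22, -2.222, 0.001]
ft_force: [-0.5, 0.8, -1.0]
grip_width: 0.0434
grip_force: 41.3
```

Call:
{"name": "apply_moves", "arguments": {
  "steps": [
    [-1,0,0.97,0,0,0,0],
    [-1,0,0.97,0,0,0,0],
    [-1,0,0.97,0,0,0,0],
    [-1,0,0.97,0,0,0,0],
    [-1,0,0.97,0,0,0,0],
    [-1,0,0.97,0,0,0,0],
    [-1,0,0.97,0,0,0,0],
    [-1,0,0.97,0,0,0,0],
    [-1,0,0.97,0,0,0,0],
    [-1,0,0.97,0,0,0,0],
    [-1,0,0.97,0,0,0,0],
    [-1,0,0.97,0,0,0,0],
    [-1,0,0.97,0,0,0,0],
    [-1,0,0,0,0,0,0],
    [-1,0,0,0,0,0,0]
  ]
}}

```text
clock: 13.8
eef_pos: [0.6141, 0.299, 0.2067]
ee_rot: [2.22, 2.223, -0.002]
ft_force: [-0.3, -0.0, -1.4]
grip_width: 0.0436
grip_force: 41.3
```

Run:
```python
from h import *
from rig import ctrl
import cv2
st(ctrl)
a=ctrl.snapshot("side")["img"][:,:,::-1]
cv2.imwrite("pics/c3.png",cv2.resize(a[80:240,210:390],(600,533)))
```

```text
13.8 pos [0.6141 0.299  0.2067] phi 0.1 z [-0.001 -0.001 -1.   ] w 0.0436 gf 41.3 F [-0.3 -0.  -1.4]
```

View pics/c3.png

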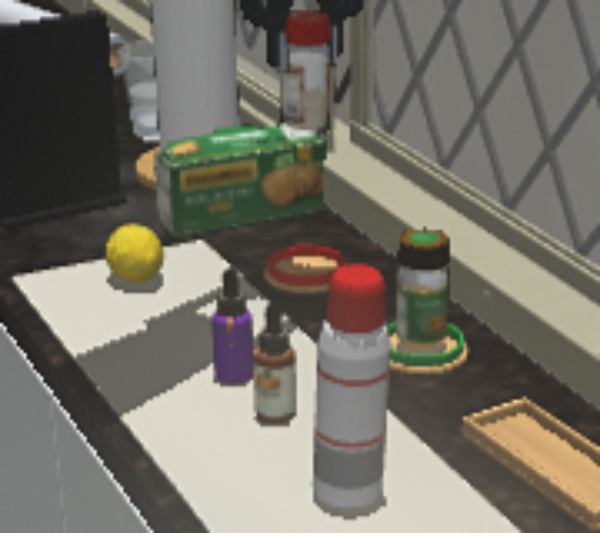

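The jar hangs upright, aligned over the red holder. I'll lower and release.

Call:
{"name": "apply_moves", "arguments": {
  "steps": [
    [-1,0.07,0.04,-1,0,0,0],
    [-1,0,0,-1,0,0,0],
    [-1,0,0,-1,0,0,0],
    [-1,0,0,-1,0,0,0],
    [-1,0,0,-0.8,0,0,0],
    [-1,0,0,-0.5,0,0,0],
    [-1,0,0,-0.3,0,0,0],
    [-1,0,0,-0.12,0,0,0],
    [-1,0,0,0,0,0,0],
    [-0.3,0,0,0,0,0,0],
    [0,0,0,0,0,0,0],
    [0.4,0,0,0,0,0,0],
    [0.7,0,0,0,0,0,0],
    [1,0,0,0,0,0,0],
    [1,0,0,0,0,0,0],
    [1,0,0,0.5,0,0,0],
    [1,0,0,1,0,0,0],
    [1,0,0,1,0,0,0],
    [1,0,0,1,0,0,0],
    [1,0,0,1,0,0,0]
  ]
}}

```text
clock: 15.85
eef_pos: [0.6163, 0.3, 0.179]
ee_rot: [2.22, 2.222, 0.002]
ft_force: [0.4, -0.4, 1.1]
grip_width: 0.0854
grip_force: 0.0
```

Call:
{"name": "apply_moves", "arguments": {
  "steps": [
    [1,0,0,1,0,0,0],
    [1,0,0,1,0,0,0],
    [1,-0.59,-0.95,0,0,0,0],
    [1,-0.59,-0.95,0,0,0,0],
    [1,-0.59,-0.95,0,0,0,0],
    [1,-0.59,-0.95,0,0,0,0],
    [1,-0.59,-0.95,0,0,0,0],
    [1,-0.59,-0.95,0,0,0,0],
    [1,-0.59,-0.95,0,0,0,0],
    [1,-0.59,-0.95,0,0,0,0],
    [1,-0.59,-0.95,0,0,0,0],
    [1,-0.59,-0.95,0,0,0,0],
    [1,0,0,0,0,0,0],
    [1,0,0,0,0,0,0]
  ]
}}

```text
clock: 17.25
eef_pos: [0.4689, 0.0623, 0.2279]
ee_rot: [2.221, 2.22, 0.003]
ft_force: [-0.0, 0.5, 0.2]
grip_width: 0.0857
grip_force: 0.0
```

Run:
```python
from h import *
from rig import ctrl
import cv2
st(ctrl);w=wrist(ctrl,"w3");print(proj(w,np.array([.4693,.0617,.103])),proj(w,np.array([.466,.1362,.103])))
a=ctrl.snapshot("side")["img"][:,:,::-1];t=w["img"][:,:,::-1]
cv2.imwrite("pics/c4.png",np.hstack([cv2.resize(t[80:320,200:440],(400,400)),cv2.resize(a[100:240,230:370],(400,400))]))
```

```text
17.25 pos [0.4689 0.0623 0.2279] phi -0.0 z [ 0.002  0.    -1.   ] w 0.0857 gf 0.0 F [-0.   0.5  0.2]
[322.32066268 193.82675857] [318.49755681 110.71225875]
```

View pics/c4.png

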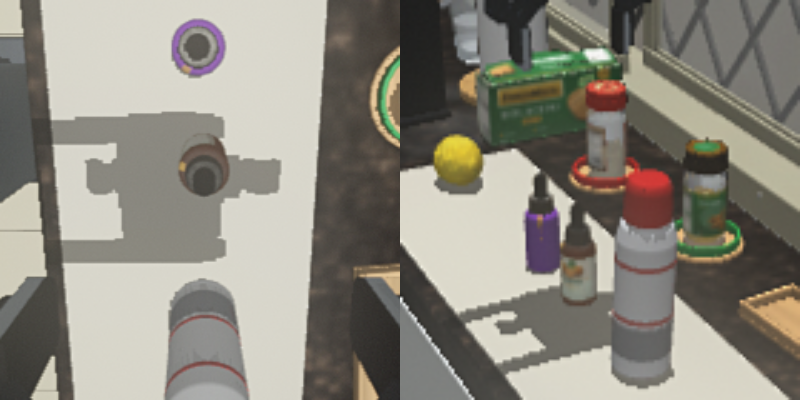

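The red jar stands upright in its holder. The dropper bulb sits at about wrist pixel (323,185), so a slight +y correction. Next: descend and grip.

Call:
{"name": "apply_moves", "arguments": {
  "steps": [
    [1,0,0.1,-1,0,0,0],
    [1,0,0,-1,0,0,0],
    [1,0,0,-1,0,0,0],
    [1,0,0,-1,0,0,0],
    [1,0,0,-1,0,0,0],
    [1,0,0,-1,0,0,0],
    [1,0,0,-1,0,0,0],
    [1,0,0,-0.44,0,0,0],
    [1,0,0,0,0,0,0],
    [-1,0,0,0,0,0,0],
    [-1,0,0,0,0,0,0],
    [-1,0,0,0,0,0,0],
    [-1,0,0,0,0,0,0],
    [-1,0,0,0,0,0,0],
    [-1,0,0,0,0,0,0],
    [-1,0,0,0,0,0,0],
    [-1,0,0,0,0,0,0],
    [-1,0,0,0,0,0,0]
  ],
  "newtons": 30
}}

```text
clock: 19.15
eef_pos: [0.4695, 0.065, 0.0421]
ee_rot: [2.22, 2.221, 0.002]
ft_force: [-0.8, -0.5, 6.1]
grip_width: 0.0308
grip_force: 29.8
```

Width is 30.8 rather than 33 mm, so the pads may be on the shoulder. I'll reopen, go 5 mm lower and grip again.

Call:
{"name": "apply_moves", "arguments": {
  "steps": [
    [0,0,0,0,0,0,0],
    [0.2,0,0,0,0,0,0],
    [0.2,0,0,-0.2,0,0,0],
    [0.2,0,0,0,0,0,0],
    [-1,0,0,0,0,0,0],
    [-1,0,0,0,0,0,0],
    [-1,0,0,0,0,0,0],
    [-1,0,0,0,0,0,0],
    [-1,0,0,0,0,0,0],
    [-1,0,0,0,0,0,0]
  ]
}}

```text
clock: 20.15
eef_pos: [0.4686, 0.065, 0.0358]
ee_rot: [-2.221, -2.222, 0.0]
ft_force: [-0.5, -0.5, -1.6]
grip_width: 0.0314
grip_force: 29.9
```

Call:
{"name": "apply_moves", "arguments": {
  "steps": [
    [-1,0,0,0.5,0,0,0],
    [-1,0,0,1,0,0,0],
    [-1,0,0,1,0,0,0],
    [-1,0,0,1,0,0,0],
    [-1,0,0,1,0,0,0],
    [-1,0,0,1,0,0,0],
    [-1,0.93,0,0,0,0,0],
    [-1,0.93,0,0,0,0,0],
    [-1,0.93,0,0,0,0,0],
    [-1,0.93,0,0,0,0,0],
    [-1,0.93,0,0,0,0,0],
    [-1,0.93,0,0,0,0,0],
    [-1,0.43,0,0,0,0,0],
    [-1,0,0,0,0,0,0]
  ]
}}

```text
clock: 21.55
eef_pos: [0.6197, 0.0649, 0.1739]
ee_rot: [2.221, 2.222, 0.0]
ft_force: [-0.3, -0.9, -0.6]
grip_width: 0.0309
grip_force: 30.1
```

Run:
```python
from h import *
from rig import ctrl
import cv2
st(ctrl)
s=ctrl.snapshot("side");a=s["img"][:,:,::-1]
cv2.imwrite("pics/c5.png",cv2.resize(a[70:250,260:440],(600,600),interpolation=cv2.INTER_CUBIC))
```

```text
21.55 pos [0.6197 0.0649 0.1739] phi 0.0 z [ 0. -0. -1.] w 0.0309 gf 30.1 F [-0.3 -0.9 -0.6]
```

View pics/c5.png

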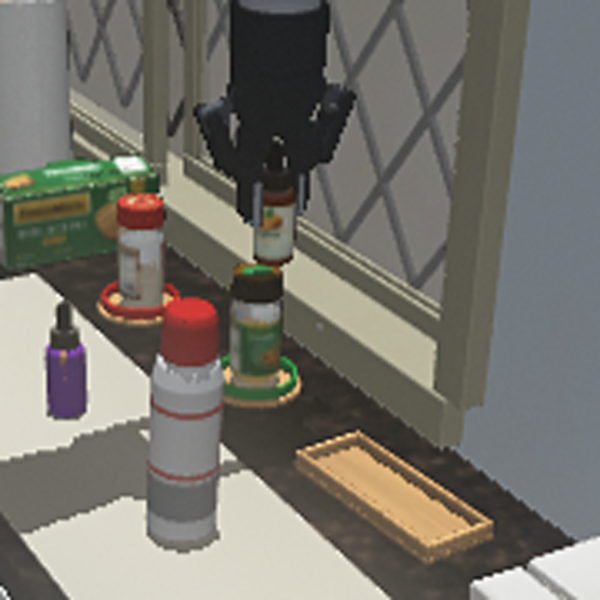

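The dropper hangs upright. On to the orange holder.

Call:
{"name": "apply_moves", "arguments": {
  "steps": [
    [-1,0,-0.96,0,0,0,0],
    [-1,0,-0.96,0,0,0,0],
    [-1,0,-0.96,0,0,0,0],
    [-1,0,-0.96,0,0,0,0],
    [-1,0,-0.96,0,0,0,0],
    [-1,0,-0.96,0,0,0,0],
    [-1,0,-0.96,0,0,0,0],
    [-1,0,-0.96,0,0,0,0],
    [-1,0,-0.96,0,0,0,0],
    [-1,0,-0.96,0,0,0,0],
    [-1,0,-0.96,0,0,0,0],
    [-1,0,-0.96,0,0,0,0],
    [-1,0,-0.96,0,0,0,0],
    [-1,0,-0.96,0,0,0,0],
    [-1,0,-0.96,0,0,0,0],
    [-1,0,-0.96,0,0,0,0],
    [-1,0,0,0,0,0,0],
    [-1,0,0,0,0,0,0]
  ]
}}

```text
clock: 23.4
eef_pos: [0.6184, -0.3191, 0.1734]
ee_rot: [-2.221, -2.221, -0.0]
ft_force: [-0.5, 0.4, -0.8]
grip_width: 0.0314
grip_force: 30.0
```

Run:
```python
from h import *
from rig import ctrl
import cv2,pickle
st(ctrl)
s=pickle.load(open("s0.pkl","rb"))["side"]
print(proj(s,np.array([.62,.065,.141])),proj(s,np.array([.62,.065,.243])))
```

```text
23.4 pos [ 0.6184 -0.3191  0.1734] phi -0.0 z [-0.     0.001 -1.   ] w 0.0314 gf 30.0 F [-0.5  0.4 -0.8]
[340.47541377 146.76400365] [341.70026005 110.66582467]
```

Call:
{"name": "apply_moves", "arguments": {
  "steps": [
    [-1,0.05,-0.06,-1,0,0,0],
    [-1,0,0,-1,0,0,0],
    [-1,0,0,-1,0,0,0],
    [-1,0,0,-1,0,0,0],
    [-1,0,0,-0.7,0,0,0],
    [-1,0,0,-0.4,0,0,0],
    [-1,0,0,-0.26,0,0,0],
    [-1,0,0,0,0,0,0],
    [-1,0,0,0,0,0,0],
    [-0.5,0,0,0,0,0,0],
    [-0.2,0,0,0,0,0,0],
    [0.2,0,0,0,0,0,0],
    [0.5,0,0,0,0,0,0],
    [1,0,0,0,0,0,0],
    [1,0,0,0,0,0,0],
    [1,0,0,0.5,0,0,0],
    [1,0,0,1,0,0,0],
    [1,0,0,1,0,0,0],
    [1,0,0,1,0,0,0],
    [1,0,0,1,0,0,0]
  ]
}}

```text
clock: 25.4
eef_pos: [0.6203, -0.3206, 0.154]
ee_rot: [2.22, 2.222, 0.0]
ft_force: [0.3, -0.3, -0.4]
grip_width: 0.0851
grip_force: 0.0
```

Call:
{"name": "apply_moves", "arguments": {
  "steps": [
    [1,0,0,1,0,0,0],
    [1,0,0,1,0,0,0],
    [1,-0.73,-0.1,0,0,0,-0.045],
    [1,-0.73,-0.1,0,0,0,-0.045],
    [1,-0.73,-0.1,0,0,0,-0.045],
    [1,-0.73,-0.1,0,0,0,-0.045],
    [1,-0.73,-0.1,0,0,0,-0.045],
    [1,-0.73,-0.1,0,0,0,-0.045],
    [1,-0.73,-0.1,0,0,0,-0.045],
    [1,-0.73,-0.1,0,0,0,-0.045],
    [1,-0.73,-0.1,0,0,0,-0.045],
    [1,0,0,0,0,0,0],
    [1,0,0,0,0,0,0]
  ]
}}

```text
clock: 26.7
eef_pos: [0.4562, -0.3432, 0.2028]
ee_rot: [3.105, 0.471, 0.002]
ft_force: [0.3, -0.1, -0.1]
grip_width: 0.0856
grip_force: 0.0
```

Run:
```python
from h import *
from rig import ctrl
import cv2
st(ctrl);w=wrist(ctrl,"w4")
for p in([.5144,-.3242,.014],[.392,-.3623,.014],[.62,-.3208,.1],[.62,-.3208,.006]):print(proj(w,np.array(p)).round(1))
a=ctrl.snapshot("side")["img"][:,:,::-1]
cv2.imwrite("pics/c6.png",np.hstack([w["img"][:,:,::-1][:,100:540],cv2.resize(a[180:330,330:460],(347,400))]))
```

```text
26.7 pos [ 0.4562 -0.3432  0.2028] phi -72.7 z [ 0.001 -0.001 -1.   ] w 0.0856 gf 0.0 F [ 0.3 -0.1 -0.1]
[322.5 122.8]
[322.5 232.6]
[362.1 -21.7]
[350.1  19.2]
```

View pics/c6.png

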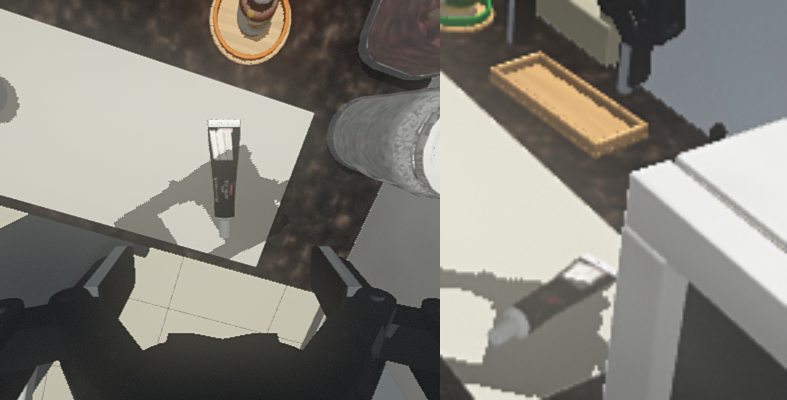

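The wrist view shows the tube from (324,122) to (324,236), matching the prediction and aligned with the gripper. The dropper stands in the orange ring. Next: descend on the tube.

Call:
{"name": "apply_moves", "arguments": {
  "steps": [
    [1,-0.16,0,-1,0,0,0],
    [1,0,0,-1,0,0,0],
    [1,0,0,-1,0,0,0],
    [1,0,0,-1,0,0,0],
    [1,0,0,-1,0,0,0],
    [1,0,0,-1,0,0,0],
    [1,0,0,-1,0,0,0],
    [1,0,0,-0.5,0,0,0],
    [1,0,0,-0.29,0,0,0],
    [1,0,0,0,0,0,0],
    [-1,0,0,0,0,0,0],
    [-1,0,0,0,0,0,0],
    [-1,0,0,0,0,0,0],
    [-1,0,0,0,0,0,0],
    [-1,0,0,0,0,0,0],
    [-1,0,0,0,0,0,0],
    [-1,0,0,0,0,0,0],
    [-1,0,0,0,0,0,0]
  ],
  "newtons": 25
}}

```text
clock: 28.6
eef_pos: [0.4524, -0.3435, 0.0082]
ee_rot: [3.106, 0.468, 0.001]
ft_force: [-1.1, 0.5, 6.4]
grip_width: 0.0277
grip_force: 24.7
```

Call:
{"name": "apply_moves", "arguments": {
  "steps": [
    [-1,0,0,0.5,0,0,0],
    [-1,0,0,1,0,0,0],
    [-1,0,0,1,0,0,0],
    [-1,0,0,1,0,0,0],
    [-1,0,0,1,0,0,0],
    [-1,0.59,0.78,0,0,0,0.0357],
    [-1,0.59,0.78,0,0,0,0.0357],
    [-1,0.59,0.78,0,0,0,0.0357],
    [-1,0.59,0.78,0,0,0,0.0357],
    [-1,0.59,0.78,0,0,0,0.0357],
    [-1,0.59,0.78,0,0,0,0.0357],
    [-1,0.59,0.78,0,0,0,0.0357],
    [-1,0.59,0.78,0,0,0,0.0357],
    [-1,0.59,0.78,0,0,0,0.0357],
    [-1,0.59,0.78,0,0,0,0.0357],
    [-1,0.59,0.78,0,0,0,0.0357],
    [-1,0.59,0.78,0,0,0,0.0357],
    [-1,0,0,0,0,0,0],
    [-1,0,0,0,0,0,0]
  ]
}}

```text
clock: 30.5
eef_pos: [0.6288, -0.1088, 0.1197]
ee_rot: [-2.138, -2.302, 0.001]
ft_force: [-1.0, -0.9, -0.6]
grip_width: 0.0274
grip_force: 24.8
```

Run:
```python
from h import *
from rig import ctrl
import cv2
st(ctrl);w=wrist(ctrl,"w5")
for p in([.6360,-.1922,.016],[.6236,-.0277,.016]):print(proj(w,np.array(p)).round(1))
a=ctrl.snapshot("side")["img"][:,:,::-1]
cv2.imwrite("pics/c7.png",np.hstack([w["img"][:,:,::-1][:,100:540],cv2.resize(a[130:260,310:430],(360,400))]))
```

```text
30.5 pos [ 0.6288 -0.1088  0.1197] phi 4.2 z [-0. -0. -1.] w 0.0274 gf 24.8 F [-1.  -0.9 -0.6]
[323.2 284.7]
[323.1 100.5]
```

View pics/c7.png

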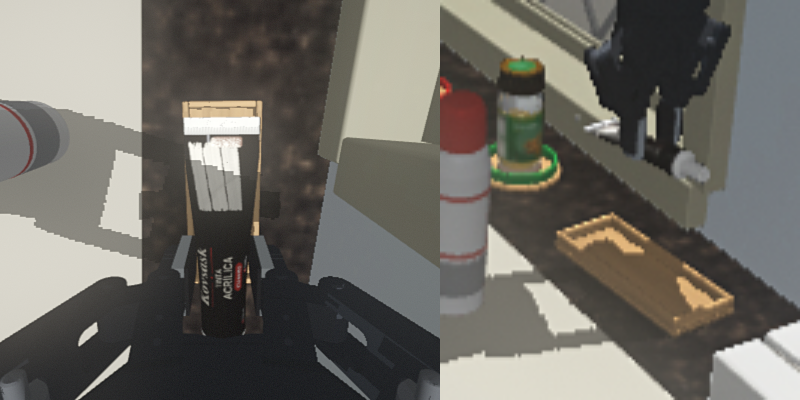

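The tube is held along the tray's axis and centred over it, with the crimp end in the wrist view at (324,125). I'll lower it.

Call:
{"name": "apply_moves", "arguments": {
  "steps": [
    [-1,0.04,-0.04,-1,0,0,0],
    [-1,0,0,-1,0,0,0],
    [-1,0,0,-1,0,0,0],
    [-1,0,0,-0.6,0,0,0],
    [-1,0,0,-0.4,0,0,0],
    [-1,0,0,-0.1,0,0,0],
    [-1,0,0,0,0,0,0],
    [-1,0,0,0,0,0,0]
  ]
}}

```text
clock: 31.4
eef_pos: [0.6309, -0.1104, 0.0185]
ee_rot: [2.136, 2.301, 0.002]
ft_force: [1.1, 1.3, -0.3]
grip_width: 0.0275
grip_force: 24.8
```

Call:
{"name": "apply_moves", "arguments": {
  "steps": [
    [-1,0,0,-0.1,0,0,0],
    [-1,0,0,0,0,0,0],
    [-0.5,0,0,0,0,0,0],
    [-0.3,0,0,0,0,0,0],
    [-0.1,0,0,0,0,0,0],
    [0.2,0,0,0,0,0,0],
    [0.5,0,0,0,0,0,0],
    [1,0,0,0,0,0,0],
    [1,0,0,0.5,0,0,0],
    [1,0,0,1,0,0,0],
    [1,0,0,1,0,0,0],
    [1,0,0,1,0,0,0],
    [1,0,0,1,0,0,0],
    [1,0,0,1,0,0,0],
    [1,0,0,1,0,0,0],
    [1,0,0,1,0,0,0],
    [1,0,0,1,0,0,0]
  ]
}}

```text
clock: 33.1
eef_pos: [0.6298, -0.11, 0.2293]
ee_rot: [2.137, 2.302, 0.001]
ft_force: [0.5, 0.0, 1.0]
grip_width: 0.0853
grip_force: 0.0
```

Call:
{"name": "apply_moves", "arguments": {
  "steps": [
    [1,-0.9,0,0,0,0,0],
    [1,-0.9,0,0,0,0,0],
    [1,-0.9,0,0,0,0,0],
    [1,-0.9,0,0,0,0,0],
    [1,-0.9,0,0,0,0,0],
    [1,-0.9,0,0,0,0,0],
    [1,-0.9,0,0,0,0,0],
    [1,-0.9,0,0,0,0,0],
    [1,-0.9,0,0,0,0,0],
    [1,-0.9,0,0,0,0,0],
    [1,0,0,0,0,0,0],
    [1,0,0,0,0,0,0]
  ]
}}

```text
clock: 34.3
eef_pos: [0.4052, -0.1101, 0.2281]
ee_rot: [2.136, 2.3, 0.002]
ft_force: [0.7, 0.6, -0.4]
grip_width: 0.0853
grip_force: 0.0
```

Run:
```python
from h import *
from rig import ctrl
import cv2
st(ctrl)
t=ctrl.snapshot("top")["img"][:,:,::-1];a=ctrl.snapshot("side")["img"][:,:,::-1]
A=cv2.resize(t[135:215,190:460],(799,237),interpolation=cv2.INTER_CUBIC)
B=cv2.resize(a[120:280,250:466],(486,360),interpolation=cv2.INTER_CUBIC)
c=np.zeros((600,799,3),np.uint8);c[:237]=A;c[238:598,:486]=B
C=cv2.resize(a[185:265,335:405],(313,358));c[238:596,486:]=C
cv2.imwrite("pics/c8.png",c)
```

```text
34.3 pos [ 0.4052 -0.1101  0.2281] phi 4.2 z [ 0.002 -0.001 -1.   ] w 0.0853 gf 0.0 F [ 0.7  0.6 -0.4]
```

View pics/c8.png

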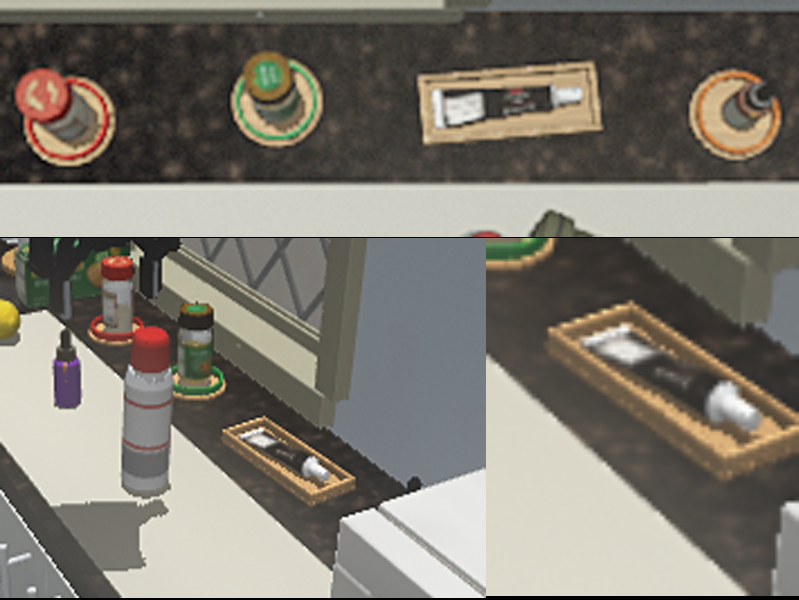

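All four are in place; the tube spans crop (440,108) to (582,96) inside the tray. A quick numeric check of the offsets before handing in.

Run:
```python
from h import *
import pickle
t=pickle.load(open("s0.pkl","rb"))["top"]
f=lambda a,b,z:ray(t,190+(a+.5)/2.959-.5,135+(b+.5)/2.9625-.5,z)
for n,a,b,z,h in(("red",43,95,.112,(.6158,.2999)),("dark",268,77,.111,(.6333,.1065)),("drop",761,94,.107,(.6197,-.3208)),("tube",511,102,.017,(.6298,-.1098))):
    p=f(a,b,z)[:2];print(n,p.round(4),(p-h).round(4))
```

```text
red [0.6164 0.2971] [ 0.0006 -0.0028]
dark [0.6318 0.1062] [-0.0015 -0.0003]
drop [ 0.6168 -0.3144] [-0.0029  0.0064]
tube [ 0.63   -0.1111] [ 0.0002 -0.0013]
```

All four are within tolerance.

```bash
python3 -c "
from rig import ctrl
print(ctrl.job_done())"
```

```text
the job is handed in; nothing more can be done
None
```

I put both jars and the dropper bottle upright in their holders and the tube flat in the tray, then handed the job in after about 34 s on the robot's clock; offsets I measured just before were under 8 mm, the spray can and lemon were not touched, and no verdict came back.

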